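# Hook the tray onto the slotted upright and load it

## Robot

A 6-joint arm with a two-finger parallel gripper is mounted at the origin on a cart in front of the work surface, level with it; the furniture and walls round the work are solid. World frame = base frame: x ahead of the robot, y to its left, z up, the work surface at z = 0. Lengths are in m, angles in rad, forces in N, time in s.
With the tool pointing down it reaches from about 0.375 to 0.9 m from the base axis. Payload 3.1 kg.
Tool frame: the origin (TCP) lies between the finger pads; the fingertips stand 17 mm ahead of it and the grasp point (between the pads) lies 2 mm behind it (robot.nose_length is the distance from the TCP to the fingertips, in m); z points along the fingers, y is the line along which they close (so a half turn about z gives the same grasp; the last joint's range is limited). The gripper opens to 87 mm and grips with 3 to 60 N. Pads are 19 mm wide; open, the fingers measure 117 mm over their backs; the gripper's body (75 mm by 190 mm) begins 51 mm behind the grasp point.
Start: joints at [1.036, 0.527, 1.433, -0, 1.181, -0.178], TCP at [0.218, 0.586, 0.24] pointing down, gripper open.
Joint ranges: [-3.08, 3.08], [-0.75, 2.2], [0.22, 2.44], [-1.43, 4.57], [0, 2.65], [-2.85, 2.85]. Speed limits (rad/s): [2.79, 2.79, 3.14, 3.14, 3.14, 3.14].

## Interface

Orientations are given as a unit quaternion [x, y, z, w].
In Python, from rig import robot, cams gives the robot as it stands.
- The arm moves only by the shell command python3 -m pendant 'ROWS' [FORCE]. ROWS is JSON, a list of rows, each an object with "jaw": the opening, from 0 (shut) to 1 (fully open); "linear": the shift along the tool's x, y, z in cm, a list of three; "twist": the turn about the tool's z in degrees. A call has 1 to 12 rows; each row shifts and turns the commanded pose from where the row before left it, along the tool's axes as they then stand; what a row does not reach is not made up. A row lasts 1/12 s, in which the tool goes at most 41.7 mm and 7.16 degrees, less where a joint would pass 70% of its speed; a pose out of reach is approached as far as the arm can. A call is refused whole if a number of a shift passes 4.17 or a number of a turn 7.16, either way. A call with a gripper value outside its range is refused whole. The fingers move at their own pace and stop on an object; FORCE is the grip in N (left out, the last holds). Time passes only in rows, so rows that do not move let the fingers close. It gives the time, the measured TCP pose, the force, the opening and the grip force at its end, in the units of the state.
- robot.get_obs(): the state, without advancing time (a new reading comes with each control period).
- cams.camera(name): name is "scene" or "top" or "wrist"; returns a dict with "color" (384x512x3 uint8, blue, green, red), "depth" (384x512 float32, m along the optical axis (not along the pixel's ray), 0 where there is no reading), "fov_y" (degrees; the focal length in pixels is half the picture's height over the tangent of half this angle, whatever the lens; pixels are square), "cx", "cy" (the principal point, pixels), "k1" (the pictures are not rectified: a ray, as slopes to the right and down, at radius r is drawn at 1 + k1 r^2 times it, then the intrinsics apply), "view" (4x4, takes a point from world to camera coordinates). Camera axes: x right, y down, z forward; pixel columns grow to the right and rows downward; lengths in m; the calibration is good to about 2 mm. A picture is of the moment at which its call begins.
- robot.hand_in(): hands the job in; it is judged then, once.
The state is a dict: "time": time; "q": joint angles; "joint_velocities": joint speeds; "joint_torque": joint torques, N m; "position": TCP position; "tool_rot": TCP orientation; "ft_force": force on the tool from outside, world axes, zero at the start; "moment": the same for the moment, N m; "grip_width": finger opening in m; "grip_force": force on a finger pad.
Only numpy, scipy, OpenCV 4.12 (cv2) and the standard library are available. Lean on these libraries where they do the work, as an engineer would, in place of code of your own. Each camera call takes 0.05 s, during which the arm holds its last target. There are 200 camera calls.

## Task

Hook the blue tray onto the white slotted upright in the top two rows of slots: put its tabs through the slots, then press it down until all four hooks are fully engaged. Then stand the wick carton upright in the hooked-on tray and let go, without disturbing the candles around.

Things in the scene. Friction and masses are not known exactly. Their poses are not given: they have to be found in the camera images.
- upright: White slotted channel standing fixed on a dark base plate, 70 mm wide, 219 mm tall. Origin on the worktop under the middle of the slotted front face (the plane x = 0, facing the robot); x points into the face, the way tabs go in, y left, z up. Base plate 8 mm thick, from x = -30 to 120 mm, 130 mm wide. Place and yaw vary
- slots (a point): On the upright's front face, centre of the top two rows of slots. Each row has two slots 11 mm wide, 28 mm tall, centres 16 mm left and right of the middle; the three rows' bottoms are 82, 122 and 162 mm above the worktop. The slotted plate is 5 mm thick, hollow and open behind it. Axes as the upright's
- seat (a point): On the upright's front face, 90 mm above the worktop: where the tray's origin comes to lie when fully engaged in the top two rows, back plate against the face. Some 2 mm of play remains, so the tray may droop by up to 0.035 rad. Axes as the upright's
- tray: Blue open tray with a tall back plate, about 250 g, starting flat on the worktop. Origin: underside, middle of its width, on the rear of the back plate; x points out of the back, the way the tabs point, y left, z up. It spans x = -130 to 0 mm, 60 mm wide outside (grip across this), side walls 36 mm high, front wall 24 mm; back plate 100 mm high, 4 mm thick
- tabs (a point): Centre of the 4 steel hook tabs on the rear of the tray's back plate, 52 mm above its underside. Tabs: 6 mm wide, 16 mm long, 16 mm left and right of the middle, at heights 22-42 and 62-82 mm over the underside; lower 10 mm of each is a hook, 7 mm off the plate. They go in with the underside 100-108 mm over the worktop, then drop 14 mm
- tray_floor (a point): Middle of the tray's inner floor (floor 4 mm thick; inside 52 mm wide, 122 mm long), 65 mm ahead of the back plate's rear face. Axes as the tray's
- carton: Slim upright printed white carton of wicks, 30 mm (its x) by 43 mm (its y) by 132 mm tall, about 50 g, starting upright on the worktop. Origin: centre of its underside, z up. It grips well across its 30 mm
- candle_a: Filled clear candle glass, 69 mm wide, 82 mm tall, bystander; origin at the centre of its underside
- candle_b: Filled clear candle glass, 84 mm wide, 100 mm tall with its wick, bystander; origin at the centre of its underside
- tealight: Tealight candle in a metal cup, 39 mm wide, 22 mm tall, bystander; origin at the centre of its underside
There are look-alikes about, which are no part of the job. There is more than one size of the carton; the job needs the middle-sized.

How it is judged:
By the outcome, as a careful person would: the job done as asked, in the order asked, and still so for the second after the job is handed in, with the robot touching nothing.
It also fails if it takes over 67 s, if anything falls off the work surface, if the arm or the gripper's body presses on something with over 40 N, if the wrist force passes 120 N, or if a joint passes its speed limit or range.

## Working session

There is one attempt and no reset: what is moved stays moved. The work goes in short steps, Python scripts to look and compute and a shell command to move; the robot and the scene stay as the last step left them, time stands still between calls to the robot, and variables do not carry over. Pictures are saved under pics/ and viewed, at most 11 in all, crops included, and the job is handed in when it is done.

```bash
ls; mkdir -p pics
cat > h.py <<'E'
import numpy as np, cv2
from rig import robot, cams
def load(n):
    return np.load(f'pics/{n}.npz')
def snap(cam,n):
    c=cams.camera(cam); cv2.imwrite(f'pics/{n}.png',c['color'])
    np.savez(f'pics/{n}.npz',**c); return c
def cloud(c):
    h,w=c['depth'].shape; f=h/2/np.tan(np.radians(float(c['fov_y']))/2)
    u,v=np.meshgrid(np.arange(w),np.arange(h))
    K=np.array([[f,0,c['cx']],[0,f,c['cy']],[0,0,1]],float)
    p=cv2.undistortPoints(np.stack([u,v],-1).reshape(-1,1,2).astype(float),K,np.array([float(c['k1']),0,0,0])).reshape(h,w,2)
    d=c['depth']; P=np.dstack([p*d[...,None],d]); V=c['view']
    W=(P-V[:3,3])@V[:3,:3]; W[d==0]=np.nan
    return W
E
python3 - <<'E'
from h import *
a=snap('scene','s0');b=snap('top','t0')
for n in 's0','t0':
    i=cv2.imread(f'pics/{n}.png'); cv2.imwrite(f'pics/{n}b.png',cv2.resize(i,(800,600)))
print(robot.get_obs()); print(a['k1'],b['k1'],a['fov_y'],b['fov_y'])
E
```

```text
pics
{'time': 0.1, 'q': array([ 1.03549909e+00,  5.28354397e-01,  1.43375875e+00, -3.38214941e-05,
        1.18141270e+00, -1.78497538e-01]), 'joint_velocities': array([-0.00047647, -0.00215582, -0.00358917, -0.00028905,  0.00071379,
       -0.00021703]), 'joint_torque': array([ 1.67846479e-04, -4.40981448e+01, -1.77150321e+01,  6.34747767e-02,
        5.33889444e-02, -2.96013786e-05]), 'position': array([0.21795489, 0.58510019, 0.23868592]), 'tool_rot': array([ 1.77448632e-01,  9.84129589e-01, -9.11153955e-04, -3.23046833e-04]), 'ft_force': array([ 0.99213684, -0.07450873,  0.95991853]), 'moment': array([ 0.01150837, -0.00021054, -0.02477794]), 'grip_force': 0.0, 'grip_width': 0.08741789000827385}
0.042475404201220604 -0.14587899315844302 53.887552968463275 47.40724998862096
```

View pics/s0b.png

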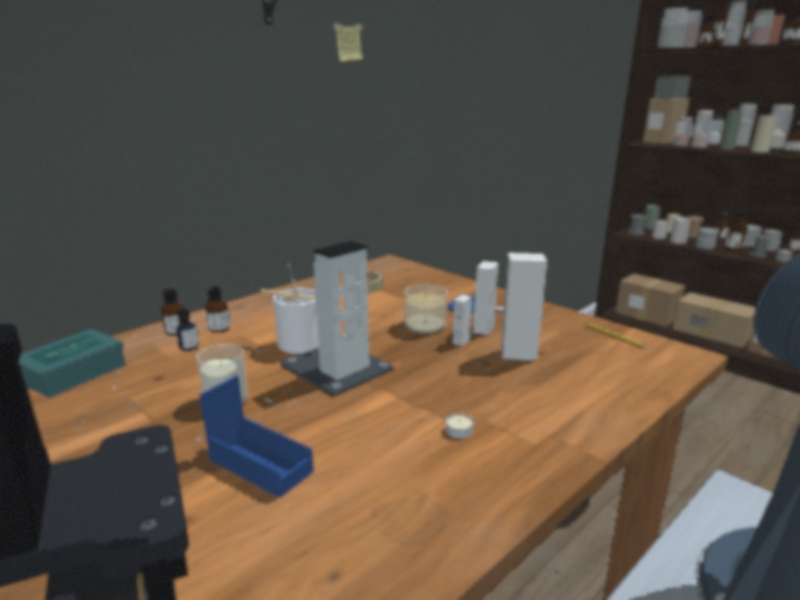

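View pics/t0b.png

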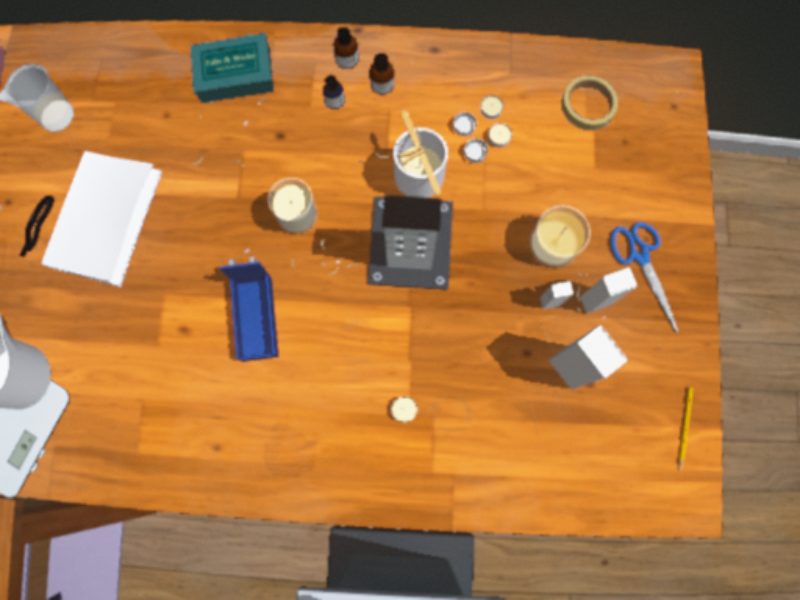

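The scene and top pictures show the following (top, 800-px scale). The tray is at (252,312), the upright at (410,240), candle_a at (293,203), candle_b at (560,235), and the tealight at (403,409). There are loose tealights at (463–500,105–150), and a jug at (418,165) behind the upright. The carton candidates are small (557,293), middle (608,290) and large (590,355). I choose the middle one, subject to a check of its size.

Run:
```python
from h import *
for n in 's0','t0':
    c=load(n); W=cloud(c); s=512/800; col=c['color'].astype(int)
    print(n,'nan',np.isnan(W).mean())
    M={}
    if n=='t0': R=dict(small=(557,293,25,25),mid=(608,290,36,32),large=(590,355,45,38),upr=(410,240,50,55),cA=(293,203,30,32),cB=(560,235,36,36),tea=(403,409,20,20),tray=(252,312,40,60),jug=(418,165,30,35))
    else: R=dict(small=(461,320,14,32),mid=(486,298,16,42),large=(524,305,28,62),upr=(342,315,35,75),tray=(255,435,62,65))
    for k,(x,y,a,b) in R.items():
        w=W[int((y-b)*s):int((y+b)*s),int((x-a)*s):int((x+a)*s)].reshape(-1,3)
        cc=col[int((y-b)*s):int((y+b)*s),int((x-a)*s):int((x+a)*s)].reshape(-1,3)
        m=w[:,2]>0.012
        if k=='tray': m&=(cc[:,0]>cc[:,2]+30)
        w=w[m]; 
        if len(w)<10: print(k,'few');continue
        zt=np.percentile(w[:,2],98)
        t=w[w[:,2]>zt-0.008]
        r=cv2.minAreaRect((t[:,:2]*1000).astype(np.float32))
        ra=cv2.minAreaRect((w[:,:2]*1000).astype(np.float32))
        print(k,len(w),'ztop %.3f'%zt,'TOP',np.round(r[0]),np.round(r[1]),round(r[2],1),'ALL',np.round(ra[0]),np.round(ra[1]),round(ra[2],1))
```

```text
s0 nan 0.004155476888020833
small 294 ztop 0.088 TOP [ 616. -211.] [21. 30.] 13.3 ALL [ 620. -231.] [22. 73.] 12.3
mid 601 ztop 0.131 TOP [ 618. -285.] [31. 47.] 19.0 ALL [ 612. -267.] [33. 87.] 22.0
large 1577 ztop 0.181 TOP [ 508. -244.] [58. 46.] 37.5 ALL [ 545. -279.] [ 62. 149.] 46.8
upr 2897 ztop 0.218 TOP [675.  18.] [76. 45.] 87.7 ALL [ 953. -209.] [161. 837.] 53.5
tray 1888 ztop 0.099 TOP [622. 267.] [ 6. 59.] 10.3 ALL [560. 257.] [132.  60.] 9.8
t0 nan 0.0041656494140625
small 224 ztop 0.092 TOP [ 616. -212.] [20. 27.] 14.9 ALL [ 616. -213.] [21. 31.] 13.3
mid 551 ztop 0.136 TOP [ 623. -287.] [31. 45.] 23.7 ALL [ 659. -310.] [ 87. 116.] 18.6
large 1127 ztop 0.186 TOP [ 511. -245.] [60. 43.] 38.3 ALL [ 511. -245.] [61. 44.] 38.5
upr 1807 ztop 0.222 TOP [677.  18.] [46. 76.] 0.1 ALL [713.  17.] [168. 127.] 0.1
cA 852 ztop 0.084 TOP [738. 206.] [69. 68.] 44.4 ALL [738. 206.] [69. 68.] 44.4
cB 1139 ztop 0.076 TOP [ 713. -218.] [82. 81.] 46.8 ALL [ 713. -218.] [82. 82.] 48.9
tea 178 ztop 0.019 TOP [432.  13.] [36. 38.] 3.4 ALL [432.  13.] [36. 38.] 3.4
tray 593 ztop 0.102 TOP [624. 267.] [ 5. 57.] 10.8 ALL [562. 255.] [132.  60.] 10.7
jug 1341 ztop 0.221 TOP [697.  15.] [ 7. 68.] 1.9 ALL [775.   9.] [165.  80.] 0.1
```

Run:
```python
import cv2
a=cv2.imread('pics/t0.png')[165:255,320:420]
b=cv2.imread('pics/t0.png')[155:240,135:185]
s=cv2.imread('pics/s0.png')[155:240,280:360]
f=lambda i:cv2.resize(i,None,fx=390/i.shape[0],fy=390/i.shape[0],interpolation=cv2.INTER_CUBIC)
o=cv2.hconcat([f(a),f(s)]);print(o.shape);cv2.imwrite('pics/crop1.png',o[:, :800])
```

```text
(390, 800, 3)
```

View pics/crop1.png

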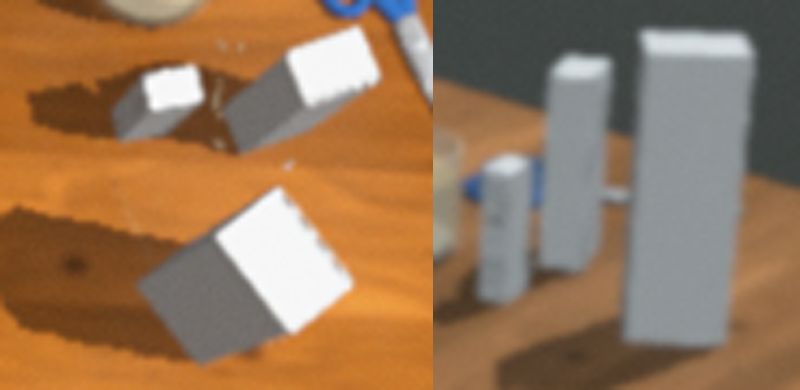

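The crop shows three cartons. The middle one, at top-crop (305,90), has a 31×45 mm top and is 133 mm tall, so it is the right one. Next I fit the upright's face and plan the grasp in tool axes.

```bash
cat >> h.py <<'E'
from scipy.spatial.transform import Rotation as Rn
def plan(x,y,z,yaw=None):
    """remaining shift in tool axes (cm) and twist (deg) to bring TCP to xyz with tool-y line at yaw (deg, mod 180)"""
    o=robot.get_obs(); R=Rn.from_quat(o['tool_rot']).as_matrix()
    cur=np.degrees(np.arctan2(R[1,1],R[0,1])); tw=0
    if yaw is not None: tw=-((yaw-cur+90)%180-90)
    d=np.array([x,y,z])-o['position']
    print('pos',o['position'].round(4),'ytool yaw %.1f'%cur,'q6 %.2f'%o['q'][5],'t %.1f'%o['time'],'shift cm',(R.T@d*100).round(2),'twist %.1f'%tw,'shift after twist',((R@Rn.from_euler('z',tw,degrees=True).as_matrix()).T@d*100).round(2), 'w %.4f F %s'%(o['grip_width'],o['ft_force'].round(1)))
E
python3 - <<'E'
from h import *
for n in 's0','t0':
    W=cloud(load(n)).reshape(-1,3)
    m=(abs(W[:,0]-0.655)<.025)&(abs(W[:,1]-.018)<.03)&(W[:,2]>.03)&(W[:,2]<.205)
    p=W[m]; A=np.c_[p[:,1]-.018,p[:,2]-.12,np.ones(len(p))]
    k=np.ones(len(p),bool)
    for _ in range(6):
        s=np.linalg.lstsq(A[k],p[k,0],rcond=None)[0]; k=abs(A@s-p[:,0])<.003
    print(n,k.sum(),s, 'y range',np.percentile(p[k,1],[0.5,99.5]))
    # tray side walls
    m=(W[:,2]>.03)&(W[:,2]<.045)&(abs(W[:,0]-.56)<.09)&(abs(W[:,1]-.255)<.07)
    r=cv2.minAreaRect((W[m][:,:2]*1000).astype(np.float32)); print('rim',r)
    b=(W[:,2]<.02)&(W[:,2]>.004)&(abs(W[:,0]-.7)<.13)&(abs(W[:,1]-.018)<.085)
    print('base',cv2.minAreaRect((W[b][:,:2]*1000).astype(np.float32)))
# tray grasp at tray x=-58
a=np.radians(10.3); t=np.array([np.cos(a),np.sin(a)]); c=np.array([.561,.256])+.007*t
print(c); plan(*c,.12,100.3)
E
```

```text
s0 1054 [1.07568372e-02 3.57899174e-04 6.57468310e-01] y range [-0.01160838  0.04780858]
rim ((561.37548828125, 255.9458465576172), (130.2467498779297, 61.54486846923828), 10.184779167175293)
base ((726.6817016601562, 17.367061614990234), (130.24700927734375, 205.1519012451172), 89.65325164794922)
t0 534 [ 9.24707565e-03 -2.89642871e-04  6.57691264e-01] y range [-0.01154955  0.04775262]
rim ((561.893310546875, 256.0857238769531), (129.69711303710938, 61.392642974853516), 10.445880889892578)
base ((699.6016845703125, 18.049827575683594), (168.08338928222656, 256.7518615722656), 89.83781433105469)
[0.5678872  0.25725162]
pos [0.218  0.5851 0.2387] ytool yaw 69.6 q6 -0.18 t 0.1 shift cm [-44.24 -18.48  11.89] twist -30.7 shift after twist [-28.58 -38.5   11.89] w 0.0874 F [ 1.  -0.1  1. ]
```

```bash
python3 -m pendant '[{"jaw":1,"linear":[0,0,0],"twist":-6.14},{"jaw":1,"linear":[0,0,0],"twist":-6.14},{"jaw":1,"linear":[0,0,0],"twist":-6.14},{"jaw":1,"linear":[0,0,0],"twist":-6.14},{"jaw":1,"linear":[0,0,0],"twist":-6.14}]'
python3 -m pendant '[{"jaw":1,"linear":[-2.4,-3.2,0],"twist":0},{"jaw":1,"linear":[-2.4,-3.2,0],"twist":0},{"jaw":1,"linear":[-2.4,-3.2,0],"twist":0},{"jaw":1,"linear":[-2.4,-3.2,0],"twist":0},{"jaw":1,"linear":[-2.4,-3.2,0],"twist":0},{"jaw":1,"linear":[-2.4,-3.2,0],"twist":0},{"jaw":1,"linear":[-2.4,-3.2,0],"twist":0},{"jaw":1,"linear":[-2.4,-3.2,0],"twist":0},{"jaw":1,"linear":[-2.4,-3.2,0],"twist":0},{"jaw":1,"linear":[-2.4,-3.2,0],"twist":0},{"jaw":1,"linear":[-2.4,-3.2,0],"twist":0},{"jaw":1,"linear":[0,0,0],"twist":0}]'
python3 - <<'E'
from h import *
c=snap('wrist','w0'); W=cloud(c).reshape(-1,3)
m=(W[:,2]>.03)&(W[:,2]<.042)&(abs(W[:,0]-.56)<.09)&(abs(W[:,1]-.255)<.07)
print(m.sum(), cv2.minAreaRect((W[m][:,:2]*1000).astype(np.float32)) if m.sum()>9 else 0)
a=np.radians(10.3); t=np.array([np.cos(a),np.sin(a)]); p=np.array([.561,.256])+.007*t
plan(*p,.022,100.3)
E
```

```text
time: 0.52
position: [0.2181, 0.5853, 0.239]
tool_rot: [-0.092, 0.996, -0.001, -0.0]
ft_force: [0.1, -0.0, 0.5]
grip_width: 0.0868
grip_force: 0.0
time: 1.52
position: [0.5469, 0.2809, 0.2393]
tool_rot: [-0.086, 0.996, -0.001, 0.002]
ft_force: [0.3, 0.2, 0.1]
grip_width: 0.0871
grip_force: 0.0
846 ((560.5276489257812, 255.8078155517578), (126.9006118774414, 58.674015045166016), 10.685074806213379)
pos [0.5438 0.2832 0.239 ] ytool yaw 99.9 q6 -1.45 t 1.6 shift cm [-1.91 -2.96 21.71] twist -0.4 shift after twist [-1.89 -2.97 21.71] w 0.0871 F [-0.7 -0.   0.1]
```

View pics/w0.png

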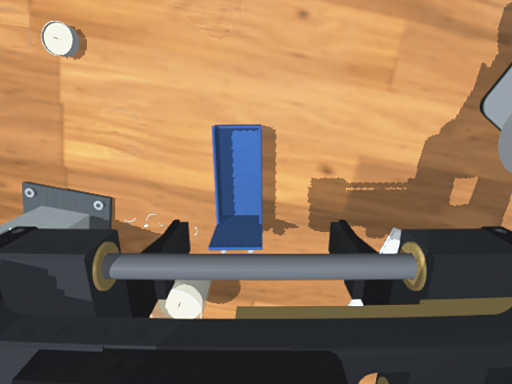

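The wrist picture shows the tray at (238,185) with its back plate at (236,235), in line with the jaws. I refine and descend.

```bash
python3 -m pendant '[{"jaw":1,"linear":[-0.95,-1.48,0],"twist":-0.4},{"jaw":1,"linear":[-0.95,-1.48,0],"twist":0},{"jaw":1,"linear":[0,0,3],"twist":0},{"jaw":1,"linear":[0,0,3],"twist":0},{"jaw":1,"linear":[0,0,3],"twist":0},{"jaw":1,"linear":[0,0,3],"twist":0},{"jaw":1,"linear":[0,0,0],"twist":0},{"jaw":1,"linear":[0,0,0],"twist":0}]'
python3 - <<'E'
from h import *
plan(.5675,.2572,.022,100.4)
E
```

```text
time: 2.23
position: [0.5626, 0.261, 0.1179]
tool_rot: [-0.093, 0.996, -0.0, -0.003]
ft_force: [0.1, -0.5, -0.1]
grip_width: 0.0871
grip_force: 0.0
pos [0.5626 0.261  0.1179] ytool yaw 100.7 q6 -1.50 t 2.2 shift cm [-0.47 -0.46  9.59] twist 0.3 shift after twist [-0.47 -0.46  9.59] w 0.0871 F [ 0.1 -0.5 -0.1]
```

```bash
python3 -m pendant '[{"jaw":1,"linear":[-0.45,-0.45,2.4],"twist":0},{"jaw":1,"linear":[0,0,2.4],"twist":0},{"jaw":1,"linear":[0,0,2.4],"twist":0},{"jaw":1,"linear":[0,0,2.3],"twist":0},{"jaw":1,"linear":[0,0,0],"twist":0},{"jaw":1,"linear":[0,0,0],"twist":0},{"jaw":0.5,"linear":[0,0,0],"twist":0},{"jaw":0.5,"linear":[0,0,0],"twist":0},{"jaw":0.5,"linear":[0,0,0],"twist":0},{"jaw":0.5,"linear":[0,0,0],"twist":0},{"jaw":0.5,"linear":[0,0,0],"twist":0},{"jaw":0.5,"linear":[0,0,0],"twist":0}]' 40
python3 - <<'E'
from h import *
plan(.5675,.2572,.022,100.4)
E
```

```text
time: 3.23
position: [0.5704, 0.2571, 0.0254]
tool_rot: [-0.093, 0.996, 0.0, 0.001]
ft_force: [-0.7, -0.0, 4.4]
grip_width: 0.0599
grip_force: 40.0
pos [0.5704 0.2571 0.0254] ytool yaw 100.7 q6 -1.51 t 3.2 shift cm [0.29 0.06 0.34] twist 0.3 shift after twist [0.29 0.06 0.34] w 0.0599 F [-0.7 -0.   4.4]
```

```bash
python3 -m pendant '[{"jaw":0.5,"linear":[0,0,-1],"twist":0},{"jaw":0.5,"linear":[0,0,-2.5],"twist":0},{"jaw":0.5,"linear":[0,0,-2.5],"twist":0},{"jaw":0.5,"linear":[0,0,-2.5],"twist":0},{"jaw":0.5,"linear":[0,0,-2.2],"twist":3.7},{"jaw":0.5,"linear":[0,0,0],"twist":3.7},{"jaw":0.5,"linear":[0,0,0],"twist":3.7},{"jaw":0.5,"linear":[0.7,-2,0],"twist":0},{"jaw":0.5,"linear":[0.7,-2.6,0],"twist":0},{"jaw":0.5,"linear":[0.5,-2.6,0],"twist":0},{"jaw":0.5,"linear":[0,-2.6,0],"twist":0},{"jaw":0.5,"linear":[0,-2,0],"twist":0}]' 45
python3 -m pendant '[{"jaw":0.5,"linear":[0,-2.6,0],"twist":0},{"jaw":0.5,"linear":[0,-2.6,0],"twist":0},{"jaw":0.5,"linear":[0,-2.6,0],"twist":0},{"jaw":0.5,"linear":[0,-2.4,0],"twist":0},{"jaw":0.5,"linear":[0,-1.5,0],"twist":0},{"jaw":0.5,"linear":[0,0,0],"twist":0},{"jaw":0.5,"linear":[0,0,0],"twist":0},{"jaw":0.5,"linear":[0,0,0],"twist":0}]'
python3 - <<'E'
from h import *
plan(.5566,.018,.131,89.4)
for n in ('scene','top'):
    c=snap(n,n[0]+'1'); W=cloud(c).reshape(-1,3); col=c['color'].reshape(-1,3).astype(int)
    b=(col[:,0]>col[:,2]+25)&(abs(W[:,0]-.56)<.12)&(abs(W[:,1])<.12)&(W[:,2]>.06)
    w=W[b]; print(n,b.sum(),np.percentile(w,[1,99],axis=0).round(4), cv2.minAreaRect((w[:,:2]*1000).astype(np.float32)))
    t=w[w[:,2]>w[:,2].max()-.03]; print('backplate',t.mean(0),cv2.minAreaRect((t[:,:2]*1000).astype(np.float32)))
c=snap('wrist','w1')
i=np.vstack([cv2.imread('pics/s1.png')[130:300,120:290]]);j=cv2.imread('pics/t1.png')[100:270,180:350]
cv2.imwrite('pics/c2.png',cv2.resize(np.hstack([i,j]),(800,400),interpolation=cv2.INTER_CUBIC))
E
```

```text
time: 4.23
position: [0.5487, 0.1375, 0.1314]
tool_rot: [0.004, 1.0, -0.0, -0.001]
ft_force: [-0.0, 0.7, -3.0]
grip_width: 0.0598
grip_force: 45.0
time: 4.9
position: [0.5487, 0.0227, 0.1315]
tool_rot: [0.004, 1.0, 0.0, -0.0]
ft_force: [0.3, -0.2, -2.7]
grip_width: 0.0592
grip_force: 45.0
pos [0.5487 0.0227 0.1315] ytool yaw 89.5 q6 -1.73 t 4.9 shift cm [-0.79 -0.46  0.05] twist 0.1 shift after twist [-0.79 -0.46  0.05] w 0.0592 F [ 0.3 -0.2 -2.7]
scene 1262 [[ 0.4737 -0.0051  0.1075]
 [ 0.6021  0.0747  0.4456]] ((532.6200561523438, 50.93207931518555), (143.59066772460938, 121.11017608642578), 3.261821746826172)
backplate [0.51357805 0.02742246 0.43936174] ((496.9393005371094, 46.792327880859375), (12.6077299118042, 101.58702087402344), 42.69554901123047)
top 4726 [[ 0.4414 -0.0322  0.4286]
 [ 0.5806  0.0891  0.6044]] ((508.46746826171875, 24.35238265991211), (119.94800567626953, 145.09466552734375), 80.70114135742188)
backplate [0.44461852 0.03602762 0.59874917] ((445.8815002441406, 34.62300109863281), (42.144744873046875, 11.872350692749023), 89.59953308105469)
```

View pics/c2.png

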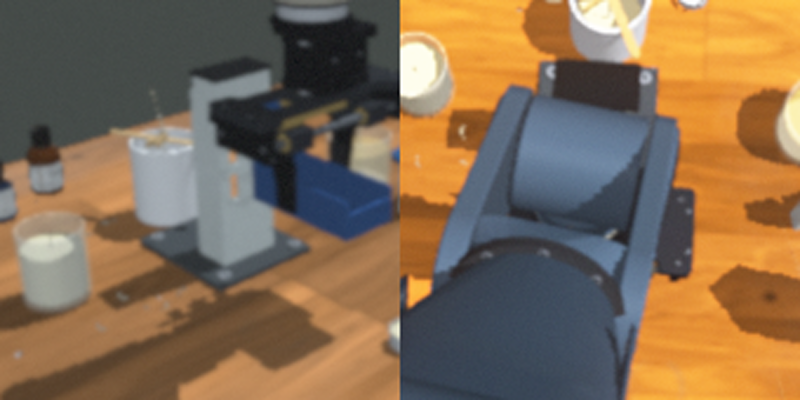

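The scene crop shows the tray held level, with its back plate facing the slots. The top view is hidden by the arm. I measure the tray from the scene and wrist clouds.

```bash
cat > m.py <<'E'
from h import *
import sys
def fit(p,ax,o):  # robust linear fit of coordinate ax on the others
    oth=[i for i in range(3) if i!=ax]; A=np.c_[p[:,oth]-np.array(o)[oth],np.ones(len(p))]; k=np.ones(len(p),bool)
    for _ in range(8):
        s=np.linalg.lstsq(A[k],p[k,ax],rcond=None)[0]; r=A@s-p[:,ax]; k=abs(r)<max(.0015,1.5*np.median(abs(r)))
    return s.round(4),int(k.sum())
def go(n,zlo=.06,zhi=.23):
  for f in n:
    c=load(f); W=cloud(c).reshape(-1,3); col=c['color'].reshape(-1,3).astype(int)
    b=(col[:,0]>1.6*col[:,2])&(col[:,0]>40)&(abs(W[:,0]-.57)<.12)&(abs(W[:,1]-.018)<.06)&(W[:,2]>zlo)&(W[:,2]<zhi)
    w=W[b]; print(f,len(w),'pct\n',np.percentile(w,[1,5,50,95,99],axis=0).round(4))
    if len(w)>50: print(' rect',cv2.minAreaRect((w[:,:2]*1000).astype(np.float32)))
    np.save(f'pics/{f}_w.npy',w)
    cl=[('left wall y',1,(w[:,1]>.018+.022)&(w[:,0]<.6)),]
E
python3 - <<'E'
from m import *
go(['s1','w1'])
for f in ('s1','w1'):
    w=np.load(f'pics/{f}_w.npy')
    h=np.histogram(w[:,2],bins=np.arange(.08,.23,.005)); print(h[0])
    h=np.histogram(w[:,1],bins=np.arange(-.04,.08,.004)); print(h[0])
    h=np.histogram(w[:,0],bins=np.arange(.46,.62,.004)); print(h[0])
E
```

```text
s1 1166 pct
 [[ 0.4739 -0.0052  0.1085]
 [ 0.4747 -0.0041  0.1099]
 [ 0.5213  0.0244  0.1261]
 [ 0.5946  0.0548  0.1425]
 [ 0.6017  0.0627  0.1963]]
 rect ((538.2174072265625, 31.821619033813477), (81.21219635009766, 130.1964569091797), 87.56148529052734)
w1 19984 pct
 [[ 0.4764 -0.0046  0.1088]
 [ 0.4793 -0.0024  0.1093]
 [ 0.5205  0.0243  0.1106]
 [ 0.5943  0.0509  0.144 ]
 [ 0.6013  0.0533  0.1448]]
 rect ((539.144287109375, 24.189359664916992), (71.69570922851562, 126.81231689453125), 89.3863754272461)
[  0   0   0   0   0  62 155 159 183 176 149 154  94   4   3   4   2   2
   1   0   0   1   2  11   2   0   0   2   0   0]
[  0   0   0   0   0   0   0   2  57 427  18  17  17  11  15  19  15  18
  16  18  13  13  77 385   5  13   9   0   1]
[  0   0   0 150  80  30  28  31  28  37  36  33  41  39  41  36  31  39
  41  45  27  21  15  21  26  20  19  20  27  26  33  28  34  30  27  26
   0   0   0]
[   0    0    0    0    0 5222 8394  449  482  505 1373  611 2835  112
    0    0    0    0    0    0    0    0    1    0    0    0    0    0
    0    0]
[   0    0    0    0    0    0    0   13  385 2958 1103 1079 1088 1096
 1093 1088 1148 1039 1084 1094 1095 1081 2932  594   13    1    0    0
    0]
[  0   0   0 115 964 923 951 936 909 884 879 869 839 832 798 793 773 757
 746 743 751 662 561 521 477 510 160 123 146 133 100 446 438 401 394 450
   0   0   0]
```

View pics/w1.png

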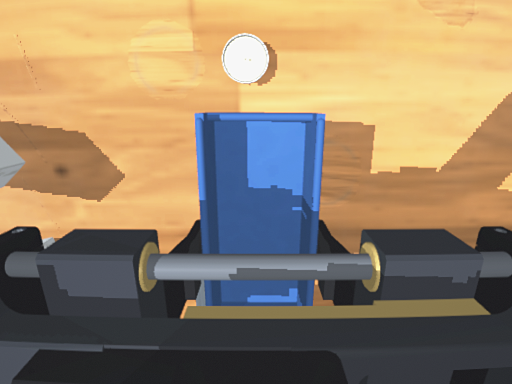

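The wrist picture shows the tray square between the jaws, front rim at (262,117). I fit its floor pitch and wall yaw.

Run:
```python
from m import *
w=np.load('pics/w1_w.npy')
f=w[(w[:,2]<.115)&(abs(w[:,1]-.024)<.02)&(w[:,0]>.485)]; print('floor z(x,y)',fit(f,2,(.54,.024,0)))
for lo,hi in((-.012,.0),(.048,.06)):
    s=w[(w[:,2]>.139)&(w[:,1]>lo)&(w[:,1]<hi)&(w[:,0]<.59)&(w[:,0]>.48)]
    print('rim mean',s.mean(0).round(4),'z slope',np.polyfit(s[:,0]-.54,s[:,2],1).round(4),'y slope',np.polyfit(s[:,0]-.54,s[:,1],1).round(4),len(s))
s=np.load('pics/s1_w.npy')
for lo,hi in((-.012,.002),(.048,.062)):
    q=s[(s[:,1]>lo)&(s[:,1]<hi)&(s[:,0]<.6)&(s[:,0]>.48)]; print('scene y slope',np.polyfit(q[:,0]-.54,q[:,1],1).round(4),len(q))
# upright slots/face from the scene at this moment
W=cloud(load('s1')).reshape(-1,3)
m=(abs(W[:,0]-.657)<.006)&(abs(W[:,1]-.018)<.06)&(W[:,2]>.03)&(W[:,2]<.075); print('face y ext',np.percentile(W[m][:,1],[1,99]),fit(W[m],0,(0,.018,.05)))
print(robot.get_obs()['ft_force'])
```

```text
floor z(x,y) (array([-0.0022,  0.0005,  0.1101]), 9384)
rim mean [ 0.52   -0.003   0.1433] z slope [-0.0034  0.1433] y slope [-0.0118 -0.0032] 1433
rim mean [0.5201 0.0516 0.1433] z slope [-0.004   0.1433] y slope [-0.0096  0.0514] 1449
scene y slope [-0.0124 -0.0028] 459
scene y slope [-0.0096  0.0532] 424
face y ext [-0.01826372  0.0522838 ] (array([ 0.0013, -0.0062,  0.6575]), 251)
[-0.33392901 -0.91575768 -2.70384249]
```

```bash
python3 -m pendant '[{"jaw":0.5,"linear":[-0.4,-0.55,0.2],"twist":0},{"jaw":0.5,"linear":[-1,0,0],"twist":0},{"jaw":0.5,"linear":[-1,0,0],"twist":0},{"jaw":0.5,"linear":[-0.8,0,0],"twist":0},{"jaw":0.5,"linear":[0,0,0],"twist":0},{"jaw":0.5,"linear":[0,0,0],"twist":0},{"jaw":0.5,"linear":[0,0,0],"twist":0}]'
python3 - <<'E'
from m import *
plan(.6576-.0552,.0172,.1295,89.4)
snap('scene','s2'); snap('wrist','w2')
go(['s2','w2'])
w=np.load('pics/w2_w.npy')
for lo,hi in((-.015,-.004),(.042,.056)):
    s=w[(w[:,2]>.137)&(w[:,1]>lo)&(w[:,1]<hi)&(w[:,0]<.62)&(w[:,0]>.51)]
    print('rim',s.mean(0).round(4),np.polyfit(s[:,0]-.57,s[:,1],1).round(4))
i=cv2.imread('pics/s2.png')[150:270,170:290]
cv2.imwrite('pics/c3.png',cv2.resize(i,(600,600),interpolation=cv2.INTER_CUBIC))
E
```

```text
time: 5.63
position: [0.5803, 0.0166, 0.1292]
tool_rot: [0.004, 1.0, 0.0, -0.001]
ft_force: [0.1, 0.2, -3.6]
grip_width: 0.0596
grip_force: 45.0
pos [0.5803 0.0166 0.1292] ytool yaw 89.6 q6 -1.73 t 5.6 shift cm [-2.21  0.07 -0.03] twist 0.2 shift after twist [-2.21  0.08 -0.03] w 0.0596 F [ 0.1  0.2 -3.6]
s2 1076 pct
 [[ 0.5055 -0.0116  0.1064]
 [ 0.5063 -0.0103  0.1079]
 [ 0.5535  0.0191  0.1238]
 [ 0.6284  0.0485  0.1401]
 [ 0.6335  0.058   0.1942]]
 rect ((570.0662231445312, 28.867570877075195), (90.54589080810547, 131.57534790039062), 88.26750183105469)
w2 19988 pct
 [[ 0.5077 -0.0112  0.1066]
 [ 0.5107 -0.0089  0.107 ]
 [ 0.5518  0.0178  0.1084]
 [ 0.6257  0.0444  0.1418]
 [ 0.6327  0.0468  0.1426]]
 rect ((570.473876953125, 17.64815902709961), (71.61641693115234, 126.80567932128906), 89.24079895019531)
rim [ 0.5506 -0.0095  0.1411] [-0.0125 -0.0098]
rim [0.5507 0.0451 0.1412] [-0.0099  0.0449]
```

View pics/c3.png

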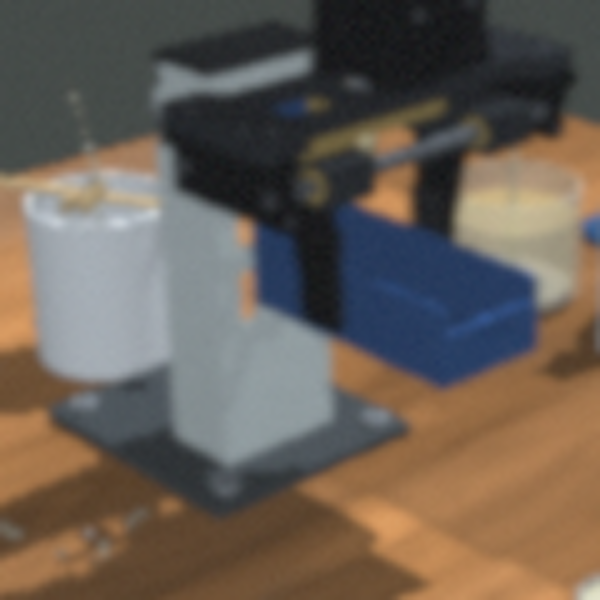

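The tray is in line with the slots, its left edge by the column at (265,240). I go in gently.

```bash
python3 -m pendant '[{"jaw":0.5,"linear":[-0.3,0.03,0],"twist":0},{"jaw":0.5,"linear":[-0.3,0,0],"twist":0},{"jaw":0.5,"linear":[-0.3,0,0],"twist":0},{"jaw":0.5,"linear":[-0.3,0,0],"twist":0},{"jaw":0.5,"linear":[0,0,0],"twist":0},{"jaw":0.5,"linear":[0,0,0],"twist":0}]'
python3 -m pendant '[{"jaw":0.5,"linear":[-0.3,0,0],"twist":0},{"jaw":0.5,"linear":[-0.3,0,0],"twist":0},{"jaw":0.5,"linear":[-0.3,0,0],"twist":0},{"jaw":0.5,"linear":[-0.1,0,0],"twist":0},{"jaw":0.5,"linear":[0,0,0],"twist":0},{"jaw":0.5,"linear":[0,0,0],"twist":0}]'
python3 - <<'E'
from m import *
plan(.6576-.0552,.0172,.1295,89.4)
snap('scene','s3'); snap('wrist','w3')
go(['s3','w3'])
E
```

```text
time: 6.23
position: [0.5934, 0.0166, 0.1295]
tool_rot: [0.004, 1.0, -0.0, 0.0]
ft_force: [-0.0, 0.4, -2.7]
grip_width: 0.0599
grip_force: 45.0
time: 6.73
position: [0.6009, 0.0166, 0.1292]
tool_rot: [0.004, 1.0, 0.0, -0.003]
ft_force: [-5.1, -0.3, -1.1]
grip_width: 0.0596
grip_force: 45.0
pos [0.6009 0.0166 0.1292] ytool yaw 89.6 q6 -1.72 t 6.7 shift cm [-0.15  0.06 -0.03] twist 0.2 shift after twist [-0.15  0.06 -0.03] w 0.0596 F [-5.1 -0.3 -1.1]
s3 1051 pct
 [[ 0.5257 -0.0115  0.1062]
 [ 0.5267 -0.0103  0.1074]
 [ 0.5745  0.019   0.1233]
 [ 0.6496  0.0488  0.1401]
 [ 0.6541  0.0592  0.1953]]
 rect ((590.8639526367188, 30.925548553466797), (89.61820983886719, 131.61941528320312), 87.66114807128906)
w3 19944 pct
 [[ 0.5285 -0.0112  0.1064]
 [ 0.5315 -0.0089  0.1069]
 [ 0.5727  0.0178  0.1082]
 [ 0.6461  0.0444  0.1415]
 [ 0.6533  0.0468  0.1423]]
 rect ((591.2505493164062, 17.292667388916016), (71.9522476196289, 126.76243591308594), 89.36190795898438)
```

5 N of contact with the plate at the face means the tabs are through. Now I press down.

```bash
python3 -m pendant '[{"jaw":0.5,"linear":[0,0,0.25],"twist":0},{"jaw":0.5,"linear":[0,0,0.25],"twist":0},{"jaw":0.5,"linear":[0,0,0.25],"twist":0},{"jaw":0.5,"linear":[0,0,0.25],"twist":0},{"jaw":0.5,"linear":[0,0,0.2],"twist":0},{"jaw":0.5,"linear":[0,0,0],"twist":0},{"jaw":0.5,"linear":[0,0,0],"twist":0}]'
python3 -c "
from h import *
plan(.6576-.0552,.0172,.115,89.4)"
```

```text
time: 7.42
position: [0.6009, 0.0169, 0.1168]
tool_rot: [0.004, 1.0, 0.0, -0.003]
ft_force: [-5.3, 0.3, -2.2]
grip_width: 0.0595
grip_force: 45.0
pos [0.6009 0.0169 0.1168] ytool yaw 89.6 q6 -1.72 t 7.4 shift cm [-0.15  0.03  0.17] twist 0.2 shift after twist [-0.15  0.03  0.17] w 0.0595 F [-5.3  0.3 -2.2]
```

```bash
python3 -m pendant '[{"jaw":0.5,"linear":[0,0,0.15],"twist":0},{"jaw":0.5,"linear":[0,0,0.15],"twist":0},{"jaw":0.5,"linear":[0,0,0.1],"twist":0},{"jaw":0.5,"linear":[0,0,0],"twist":0},{"jaw":0.5,"linear":[0,0,0],"twist":0}]'
python3 - <<'E'
from m import *
plan(.6576-.0552,.0172,.115,89.4)
snap('scene','s4'); snap('wrist','w4')
go(['s4','w4'])
w=np.load('pics/w4_w.npy');f=w[(w[:,2]<.1)&(abs(w[:,1]-.018)<.02)&(w[:,0]>.535)]; print('floor z(x,y)',fit(f,2,(.59,.018,0)))
E
```

```text
time: 7.83
position: [0.6009, 0.0169, 0.1149]
tool_rot: [0.004, 1.0, 0.0, -0.002]
ft_force: [-8.6, 0.5, 9.3]
grip_width: 0.06
grip_force: 45.0
pos [0.6009 0.0169 0.1149] ytool yaw 89.6 q6 -1.72 t 7.8 shift cm [-0.15  0.03 -0.01] twist 0.2 shift after twist [-0.15  0.03 -0.01] w 0.0600 F [-8.6  0.5  9.3]
s4 1054 pct
 [[ 0.5257 -0.0111  0.0916]
 [ 0.5267 -0.0102  0.0929]
 [ 0.5753  0.0153  0.1089]
 [ 0.6494  0.049   0.1258]
 [ 0.654   0.0578  0.1817]]
 rect ((591.5341796875, 25.16521453857422), (85.02587890625, 134.29147338867188), 83.69263458251953)
w4 19934 pct
 [[ 0.5284 -0.011   0.0919]
 [ 0.5318 -0.0087  0.0925]
 [ 0.5727  0.018   0.0939]
 [ 0.646   0.0446  0.1271]
 [ 0.6532  0.047   0.1279]]
 rect ((591.1834106445312, 17.94664192199707), (71.86038970947266, 126.7453384399414), 89.38947296142578)
floor z(x,y) (array([ 0.0073, -0.0002,  0.0935]), 9651)
```

It has bottomed: underside about 0.090, with 9 N pushing up. I press a touch more, release, and retreat.

```bash
python3 -m pendant '[{"jaw":0.5,"linear":[0,0,0.15],"twist":0},{"jaw":0.5,"linear":[0,0,0.1],"twist":0},{"jaw":0.5,"linear":[0,0,0],"twist":0},{"jaw":0.5,"linear":[0,0,-0.2],"twist":0},{"jaw":0.85,"linear":[0,0,0],"twist":0},{"jaw":0.85,"linear":[0,0,0],"twist":0},{"jaw":0.85,"linear":[0,0,0],"twist":0},{"jaw":0.85,"linear":[0,0,0],"twist":0},{"jaw":0.85,"linear":[0,0,0],"twist":0}]'
python3 -m pendant '[{"jaw":0.85,"linear":[0.3,0,-2],"twist":0},{"jaw":0.85,"linear":[0.6,0,-3],"twist":0},{"jaw":0.85,"linear":[1,0,-3.5],"twist":0},{"jaw":0.85,"linear":[1,0,-3.5],"twist":0},{"jaw":0.85,"linear":[0,0,-3.5],"twist":0},{"jaw":0.85,"linear":[0,0,-3.5],"twist":0},{"jaw":0.85,"linear":[0,0,0],"twist":0},{"jaw":0.85,"linear":[0,0,0],"twist":0}]'
python3 - <<'E'
from m import *
plan(.621,-.286,.3,21.5)
snap('scene','s5'); snap('wrist','w5')
go(['s5','w5'])
w=np.load('pics/w5_w.npy');f=w[(w[:,2]<.1)&(abs(w[:,1]-.018)<.02)&(w[:,0]>.535)&(w[:,0]<.64)]; print('floor z(x,y)',fit(f,2,(.59,.018,0)))
cv2.imwrite('pics/c5.png',np.hstack([cv2.resize(cv2.imread('pics/s5.png')[150:270,170:290],(400,400)),cv2.resize(cv2.imread('pics/w5.png'),(400,400))]))
E
```

```text
time: 8.68
position: [0.604, 0.0164, 0.1132]
tool_rot: [0.004, 1.0, -0.0, 0.001]
ft_force: [0.7, 0.2, 0.9]
grip_width: 0.0735
grip_force: 0.0
time: 9.35
position: [0.5757, 0.0166, 0.3058]
tool_rot: [0.004, 1.0, -0.001, 0.003]
ft_force: [-0.6, -0.5, 1.0]
grip_width: 0.0741
grip_force: 0.0
pos [0.5757 0.0166 0.3058] ytool yaw 89.6 q6 -1.73 t 9.3 shift cm [ -4.76 -30.22   0.64] twist 68.1 shift after twist [-29.81  -6.88   0.64] w 0.0741 F [-0.6 -0.5  1. ]
s5 1632 pct
 [[ 0.526  -0.0108  0.0897]
 [ 0.5269 -0.0098  0.0918]
 [ 0.6131  0.0182  0.1131]
 [ 0.653   0.0482  0.1771]
 [ 0.6541  0.0491  0.1873]]
 rect ((590.26123046875, 19.42388916015625), (61.4627685546875, 130.2390899658203), 89.57789611816406)
w5 6051 pct
 [[ 0.528  -0.0111  0.0894]
 [ 0.5349 -0.009   0.0902]
 [ 0.6029  0.0177  0.0932]
 [ 0.6527  0.0442  0.156 ]
 [ 0.6533  0.0465  0.1671]]
 rect ((591.9754638671875, 16.012653350830078), (65.4080810546875, 131.86802673339844), 89.71141815185547)
floor z(x,y) (array([ 0.0292, -0.0024,  0.0919]), 2345)
```

View pics/c5.png

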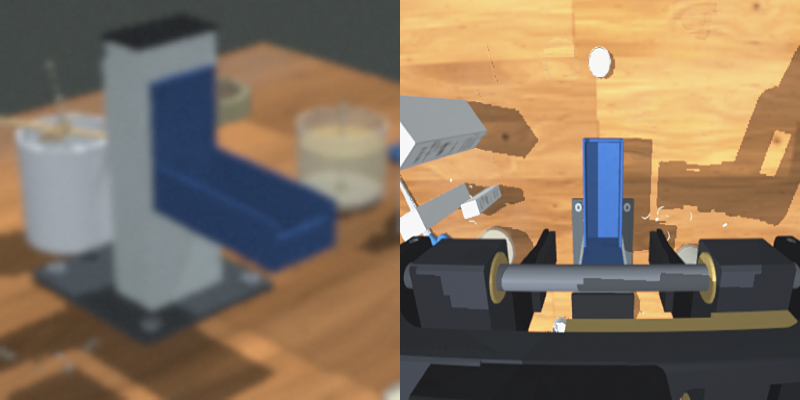

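The scene crop shows the tray hooked flat on the face at (180,150). It droops 0.03 rad, within the stated play. In the wrist half the mid carton is at (440,205). I go over to the carton for a close look.

```bash
python3 -m pendant '[{"jaw":0.85,"linear":[-0.95,-2.7,0],"twist":0},{"jaw":0.85,"linear":[-0.95,-2.7,0],"twist":0},{"jaw":0.85,"linear":[-0.95,-2.7,0],"twist":0},{"jaw":0.85,"linear":[-0.95,-2.7,0],"twist":0},{"jaw":0.85,"linear":[-0.95,-2.7,0],"twist":0},{"jaw":0.85,"linear":[-0.95,-2.7,0],"twist":0},{"jaw":0.85,"linear":[-0.95,-2.7,0],"twist":0},{"jaw":0.85,"linear":[-0.95,-2.7,0],"twist":0},{"jaw":0.85,"linear":[-0.95,-2.7,0],"twist":0},{"jaw":0.85,"linear":[-0.95,-2.7,0],"twist":0},{"jaw":0.85,"linear":[-0.95,-2.7,0],"twist":0},{"jaw":0.85,"linear":[0,0,0],"twist":0}]'
python3 - <<'E'
from h import *
c=snap('wrist','w6'); W=cloud(c).reshape(-1,3)
for nm,x,y,z0,z1 in(('mid',.621,-.286,.122,.14),('large',.511,-.245,.17,.2),('small',.616,-.212,.08,.1),('candleB',.713,-.218,.05,.11)):
    m=(W[:,2]>z0)&(W[:,2]<z1)&(np.hypot(W[:,0]-x,W[:,1]-y)<.055)
    if m.sum()>30: print(nm,m.sum(),np.percentile(W[m][:,2],98).round(4),cv2.minAreaRect((W[m][:,:2]*1000).astype(np.float32)))
plan(.621,-.286,.3,21.5)
E
```

```text
time: 10.45
position: [0.6764, -0.2868, 0.2988]
tool_rot: [0.006, 1.0, -0.001, -0.001]
ft_force: [-0.4, -0.3, 1.2]
grip_width: 0.0737
grip_force: 0.0
mid 1102 0.1334 ((621.3927001953125, -286.71514892578125), (30.41706085205078, 42.01145935058594), 22.544910430908203)
large 1976 0.1839 ((516.7485961914062, -242.7549285888672), (49.057464599609375, 41.45405197143555), 40.178287506103516)
small 405 0.0902 ((616.0537109375, -212.5841522216797), (20.15317726135254, 29.04124641418457), 12.197515487670898)
candleB 3032 0.0744 ((712.9004516601562, -218.10665893554688), (83.87242126464844, 83.07288360595703), 89.2657241821289)
pos [ 0.6757 -0.2838  0.2989] ytool yaw 89.4 q6 -2.11 t 10.5 shift cm [ 5.47 -0.28 -0.09] twist 67.9 shift after twist [ 1.8  -5.17 -0.09] w 0.0741 F [-0.2  0.1 -1.4]
```

View pics/w6.png

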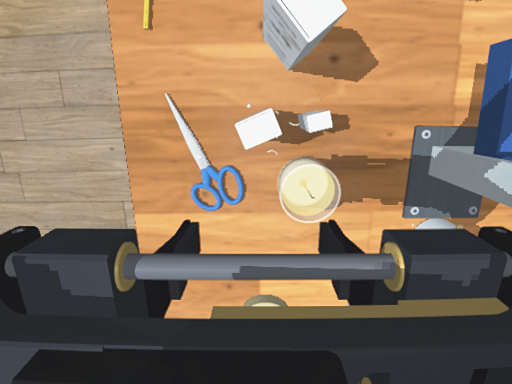

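The wrist picture shows the mid carton's top at (258,128), small at (317,121), large at (310,25), and candle_b at (309,190).

```bash
python3 -m pendant '[{"jaw":0.6,"linear":[0,0,0],"twist":6.71},{"jaw":0.6,"linear":[0,0,0],"twist":6.71},{"jaw":0.6,"linear":[0,0,0],"twist":6.71},{"jaw":0.6,"linear":[0,0,0],"twist":6.71},{"jaw":0.6,"linear":[0,0,0],"twist":6.71},{"jaw":0.6,"linear":[0,0,0],"twist":6.71},{"jaw":0.6,"linear":[0,0,0],"twist":6.71},{"jaw":0.6,"linear":[0,0,0],"twist":6.71},{"jaw":0.6,"linear":[0,0,0],"twist":6.71},{"jaw":0.6,"linear":[0,0,0],"twist":6.71},{"jaw":0.6,"linear":[0.9,-2.58,0],"twist":0},{"jaw":0.6,"linear":[0.9,-2.58,0],"twist":0}]'
python3 -m pendant '[{"jaw":0.6,"linear":[0,0,2],"twist":0},{"jaw":0.6,"linear":[0,0,2],"twist":0},{"jaw":0.6,"linear":[0,0,1],"twist":0},{"jaw":0.6,"linear":[0,0,0],"twist":0},{"jaw":0.6,"linear":[0,0,0],"twist":0}]'
python3 - <<'E'
from h import *
c=snap('wrist','w7'); V=c['view']; o=robot.get_obs(); R=Rn.from_quat(o['tool_rot']).as_matrix()
print('cam in tool',R.T@(-V[:3,:3].T@V[:3,3]-o['position']))
W=cloud(c).reshape(-1,3); m=(W[:,2]>.122)&(W[:,2]<.14)&(np.hypot(W[:,0]-.621,W[:,1]+.286)<.03); print(m.sum(),W[m].mean(0) if m.any() else 0)
plan(.6214,-.2865,.103,22.3)
E
```

```text
time: 11.5
position: [0.6211, -0.2819, 0.3002]
tool_rot: [0.555, 0.832, 0.0, -0.002]
ft_force: [-0.5, -0.4, 0.3]
grip_width: 0.0523
grip_force: 0.0
time: 11.92
position: [0.6215, -0.2831, 0.2517]
tool_rot: [0.556, 0.831, 0.0, -0.002]
ft_force: [0.3, 0.1, 0.3]
grip_width: 0.0525
grip_force: 0.0
cam in tool [ 0.07700918  0.00115199 -0.14419332]
1346 [ 0.62082897 -0.28489385  0.13172715]
pos [ 0.6222 -0.2837  0.2529] ytool yaw 22.5 q6 -0.98 t 12.0 shift cm [-0.24 -0.18 14.99] twist 0.2 shift after twist [-0.24 -0.18 14.99] w 0.0521 F [0.4 0.7 0. ]
```

```bash
python3 -m pendant '[{"jaw":0.6,"linear":[-0.25,-0.1,2],"twist":0},{"jaw":0.6,"linear":[0,0,2.5],"twist":0},{"jaw":0.6,"linear":[0,0,2.5],"twist":0},{"jaw":0.6,"linear":[0,0,2.5],"twist":0},{"jaw":0.6,"linear":[0,0,2.5],"twist":0},{"jaw":0.6,"linear":[0,0,1.9],"twist":0},{"jaw":0.6,"linear":[0,0,1],"twist":0},{"jaw":0.6,"linear":[0,0,0],"twist":0},{"jaw":0.6,"linear":[0,0,0],"twist":0}]'
python3 -m pendant '[{"jaw":0.2,"linear":[0,0,0],"twist":0},{"jaw":0.2,"linear":[0,0,0],"twist":0},{"jaw":0.2,"linear":[0,0,0],"twist":0},{"jaw":0.2,"linear":[0,0,0],"twist":0},{"jaw":0.2,"linear":[0,0,0],"twist":0},{"jaw":0.2,"linear":[0,0,0],"twist":0}]' 15
python3 -c "
from h import *
plan(.6214,-.2865,.103,22.3)"
```

```text
time: 12.72
position: [0.6226, -0.2871, 0.1048]
tool_rot: [0.556, 0.831, 0.0, 0.001]
ft_force: [-0.7, -0.4, 1.0]
grip_width: 0.052
grip_force: 0.0
time: 13.22
position: [0.6222, -0.287, 0.1049]
tool_rot: [0.556, 0.831, -0.0, 0.001]
ft_force: [-0.4, 0.9, 2.8]
grip_width: 0.0299
grip_force: 15.0
pos [ 0.6222 -0.287   0.1049] ytool yaw 22.5 q6 -0.99 t 13.2 shift cm [ 0.08 -0.06  0.19] twist 0.2 shift after twist [ 0.08 -0.06  0.19] w 0.0299 F [-0.4  0.9  2.8]
```

```bash
python3 -m pendant '[{"jaw":0.2,"linear":[0,0,-1],"twist":0},{"jaw":0.2,"linear":[0,0,-2],"twist":0},{"jaw":0.2,"linear":[0,0,-2.5],"twist":0},{"jaw":0.2,"linear":[0,0,-2.5],"twist":0},{"jaw":0.2,"linear":[0,0,-2.5],"twist":0},{"jaw":0.2,"linear":[0,0,-2.5],"twist":0},{"jaw":0.2,"linear":[0,0,-2.5],"twist":0},{"jaw":0.2,"linear":[0,0,-2.5],"twist":0},{"jaw":0.2,"linear":[0,0,-2],"twist":0},{"jaw":0.2,"linear":[0,0,-1],"twist":0}]' 15
python3 -m pendant '[{"jaw":0.2,"linear":[0,0,0],"twist":-3.7},{"jaw":0.2,"linear":[0,0,0],"twist":-6.7},{"jaw":0.2,"linear":[0,0,0],"twist":-6.7},{"jaw":0.2,"linear":[0,0,0],"twist":-6.7},{"jaw":0.2,"linear":[0,0,0],"twist":-6.7},{"jaw":0.2,"linear":[0,0,0],"twist":-6.7},{"jaw":0.2,"linear":[0,0,0],"twist":-6.7},{"jaw":0.2,"linear":[0,0,0],"twist":-6.7},{"jaw":0.2,"linear":[0,0,0],"twist":-6.7},{"jaw":0.2,"linear":[0,0,0],"twist":-6.7},{"jaw":0.2,"linear":[0,0,0],"twist":-3},{"jaw":0.2,"linear":[0,0,0],"twist":0}]'
python3 -c "
from h import *
plan(.591,.0175,.31,89.5)"
```

```text
time: 14.05
position: [0.6227, -0.2873, 0.3182]
tool_rot: [0.556, 0.831, 0.0, 0.003]
ft_force: [-0.0, -0.3, -0.1]
grip_width: 0.0295
grip_force: 15.0
time: 15.05
position: [0.6214, -0.2865, 0.3133]
tool_rot: [0.004, 1.0, 0.0, -0.001]
ft_force: [0.3, -0.1, -0.7]
grip_width: 0.0298
grip_force: 15.0
pos [ 0.6214 -0.2865  0.3133] ytool yaw 89.5 q6 -2.16 t 15.1 shift cm [ 3.3  30.37  0.37] twist 0.0 shift after twist [ 3.3  30.37  0.37] w 0.0298 F [ 0.3 -0.1 -0.7]
```

```bash
python3 -m pendant '[{"jaw":0.2,"linear":[1,1.4,0],"twist":0},{"jaw":0.2,"linear":[1,2.6,0],"twist":0},{"jaw":0.2,"linear":[1,3.1,0],"twist":0},{"jaw":0.2,"linear":[0.3,3.1,0],"twist":0},{"jaw":0.2,"linear":[0,3.1,0],"twist":0},{"jaw":0.2,"linear":[0,3.1,0],"twist":0},{"jaw":0.2,"linear":[0,3.1,0],"twist":0},{"jaw":0.2,"linear":[0,3.1,0],"twist":0},{"jaw":0.2,"linear":[0,3.1,0],"twist":0},{"jaw":0.2,"linear":[0,2.6,0],"twist":0},{"jaw":0.2,"linear":[0,1.4,0],"twist":0},{"jaw":0.2,"linear":[0,0.6,0],"twist":0}]'
python3 -m pendant '[{"jaw":0.2,"linear":[0,0,1],"twist":0},{"jaw":0.2,"linear":[0,0,1.5],"twist":0},{"jaw":0.2,"linear":[0,0,1],"twist":0},{"jaw":0.2,"linear":[0,0,0],"twist":0},{"jaw":0.2,"linear":[0,0,0],"twist":0},{"jaw":0.2,"linear":[0,0,0],"twist":0}]'
python3 - <<'E'
from h import *
plan(.591,.0175,.205,89.5)
snap('wrist','w8');c=snap('scene','s8');W=cloud(c).reshape(-1,3)
m=(W[:,2]>.17)&(W[:,2]<.215)&(abs(W[:,0]-.59)<.045)&(abs(W[:,1]-.017)<.045);w=W[m]
print(m.sum(),np.percentile(w,[1,5,50,95,99],axis=0).round(4))
cv2.imwrite('pics/c8.png',np.hstack([cv2.resize(cv2.imread('pics/s8.png')[120:270,160:310],(400,400)),cv2.resize(cv2.imread('pics/w8.png'),(400,400))]))
E
```

```text
time: 16.05
position: [0.5913, 0.0186, 0.3139]
tool_rot: [0.004, 1.0, 0.0, -0.0]
ft_force: [0.2, -0.5, -0.9]
grip_width: 0.03
grip_force: 15.0
time: 16.55
position: [0.5921, 0.0155, 0.2791]
tool_rot: [0.005, 1.0, -0.0, 0.0]
ft_force: [-0.0, 0.3, -0.0]
grip_width: 0.0297
grip_force: 15.0
pos [0.5921 0.0155 0.2791] ytool yaw 89.4 q6 -1.72 t 16.6 shift cm [0.12 0.2  7.41] twist -0.1 shift after twist [0.12 0.2  7.41] w 0.0297 F [-0.   0.3 -0. ]
372 [[0.5692 0.0019 0.1751]
 [0.5701 0.004  0.1762]
 [0.5737 0.0299 0.1949]
 [0.6095 0.0321 0.2129]
 [0.6116 0.0327 0.2145]]
```

View pics/c8.png

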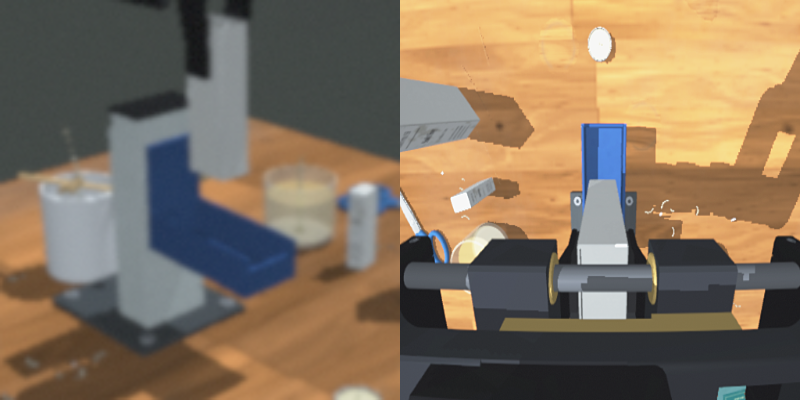

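The carton hangs upright over the tray at (220,110), centred at (0.591, 0.017). I lower it.

```bash
python3 -m pendant '[{"jaw":0.2,"linear":[0,0,1],"twist":0},{"jaw":0.2,"linear":[0,0,1.5],"twist":0},{"jaw":0.2,"linear":[0,0,1.5],"twist":0},{"jaw":0.2,"linear":[0,0,1.5],"twist":0},{"jaw":0.2,"linear":[0,0,1],"twist":0},{"jaw":0.2,"linear":[0,0,0.6],"twist":0},{"jaw":0.2,"linear":[0,0,0.3],"twist":0},{"jaw":0.2,"linear":[0,0,0],"twist":0},{"jaw":0.2,"linear":[0,0,0],"twist":0}]'
python3 -m pendant '[{"jaw":0.2,"linear":[0,0,0.2],"twist":0},{"jaw":0.2,"linear":[0,0,0.15],"twist":0},{"jaw":0.2,"linear":[0,0,0.1],"twist":0},{"jaw":0.2,"linear":[0,0,0],"twist":0},{"jaw":0.2,"linear":[0,0,0],"twist":0}]'
python3 -c "
from h import *
plan(.591,.0175,.197,89.5)"
```

```text
time: 17.4
position: [0.5922, 0.0164, 0.2055]
tool_rot: [0.005, 1.0, -0.0, 0.001]
ft_force: [0.5, 0.1, -0.2]
grip_width: 0.0298
grip_force: 15.0
time: 17.82
position: [0.5918, 0.0165, 0.2006]
tool_rot: [0.005, 1.0, -0.0, 0.0]
ft_force: [-0.4, 0.0, -0.4]
grip_width: 0.0302
grip_force: 15.0
pos [0.5918 0.0165 0.2006] ytool yaw 89.5 q6 -1.72 t 17.8 shift cm [0.08 0.1  0.36] twist -0.0 shift after twist [0.08 0.1  0.36] w 0.0302 F [-0.4  0.  -0.4]
```

```bash
python3 -m pendant '[{"jaw":0.2,"linear":[0,0,0.1],"twist":0},{"jaw":0.2,"linear":[0,0,0.1],"twist":0},{"jaw":0.2,"linear":[0,0,0.1],"twist":0},{"jaw":0.2,"linear":[0,0,0],"twist":0},{"jaw":0.2,"linear":[0,0,0],"twist":0}]'
python3 -m pendant '[{"jaw":0.2,"linear":[0,0,0.1],"twist":0},{"jaw":0.2,"linear":[0,0,0],"twist":0},{"jaw":0.2,"linear":[0,0,0],"twist":0}]'
```

```text
time: 18.23
position: [0.5917, 0.0165, 0.1975]
tool_rot: [0.005, 1.0, 0.0, 0.0]
ft_force: [0.6, 0.1, 0.5]
grip_width: 0.0301
grip_force: 15.0
time: 18.48
position: [0.5918, 0.0165, 0.1973]
tool_rot: [0.005, 1.0, -0.0, 0.0]
ft_force: [-1.9, -1.1, 5.7]
grip_width: 0.03
grip_force: 15.0
```

That is contact. I release gently and rise.

```bash
python3 -m pendant '[{"jaw":0.2,"linear":[0,0,0],"twist":0},{"jaw":0.2,"linear":[0,0,0],"twist":0},{"jaw":0.38,"linear":[0,0,0],"twist":0},{"jaw":0.42,"linear":[0,0,0],"twist":0},{"jaw":0.55,"linear":[0,0,0],"twist":0},{"jaw":0.6,"linear":[0,0,0],"twist":0},{"jaw":0.6,"linear":[0,0,0],"twist":0},{"jaw":0.6,"linear":[0,0,0],"twist":0}]' 3
python3 -m pendant '[{"jaw":0.6,"linear":[0,0,-0.5],"twist":0},{"jaw":0.6,"linear":[0,0,-1.5],"twist":0},{"jaw":0.6,"linear":[0,0,-2.5],"twist":0},{"jaw":0.6,"linear":[0,0,-2.5],"twist":0},{"jaw":0.6,"linear":[0,0,-2.5],"twist":0},{"jaw":0.6,"linear":[0,0,-2.5],"twist":0},{"jaw":0.6,"linear":[0,0,-2],"twist":0},{"jaw":0.6,"linear":[0,0,0],"twist":0},{"jaw":0.6,"linear":[0,0,0],"twist":0},{"jaw":0.6,"linear":[0,0,0],"twist":0}]'
python3 - <<'E'
from h import *
plan(.591,.0175,.33,89.5)
snap('wrist','w9');c=snap('scene','s9');W=cloud(c).reshape(-1,3)
m=(W[:,2]>.135)&(W[:,2]<.235)&(abs(W[:,0]-.59)<.045)&(abs(W[:,1]-.017)<.045);w=W[m]
print(m.sum(),np.percentile(w,[1,5,50,95,99],axis=0).round(4))
cv2.imwrite('pics/c9.png',np.hstack([cv2.resize(cv2.imread('pics/s9.png')[120:270,160:310],(400,400)),cv2.resize(cv2.imread('pics/w9.png'),(400,400))]))
E
```

```text
time: 19.15
position: [0.5917, 0.0165, 0.1963]
tool_rot: [0.005, 1.0, 0.0, -0.0]
ft_force: [-0.3, -1.3, -0.2]
grip_width: 0.0503
grip_force: 0.0
time: 19.98
position: [0.591, 0.0166, 0.3358]
tool_rot: [0.005, 1.0, 0.0, -0.001]
ft_force: [-0.4, -0.7, -0.8]
grip_width: 0.0521
grip_force: 0.0
pos [0.591  0.0166 0.3358] ytool yaw 89.5 q6 -1.72 t 20.0 shift cm [-0.    0.09  0.58] twist -0.0 shift after twist [-0.    0.09  0.58] w 0.0521 F [-0.4 -0.7 -0.8]
855 [[0.5656 0.0034 0.1357]
 [0.5666 0.0061 0.1397]
 [0.5755 0.0304 0.1852]
 [0.606  0.0329 0.2226]
 [0.6093 0.0337 0.2233]]
```

View pics/c9.png

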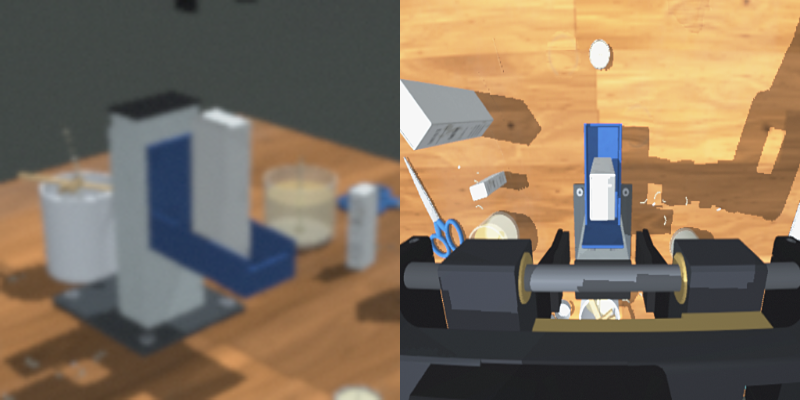

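The carton stands upright in the hooked tray at (222,180), the candles are in place, and the robot is clear.

```bash
python3 -c "
from rig import robot
print(robot.hand_in())"
```

```text
the job is handed in; nothing more can be done
None
```

The tray is hooked on the upright in the top two rows of slots, the middle-sized carton stands upright in it with the gripper clear and the candles in place, and the job was handed in at about 20 s, with no verdict returned.

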